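# Turn the varnish pot over and stand it upright

## Robot

A 6-joint arm with a two-finger parallel gripper is mounted at the origin on a cart in front of the work surface, level with it; the furniture and walls round the work are solid. World frame = base frame: x ahead of the robot, y to its left, z up, the work surface at z = 0. Lengths are in m, angles in rad, forces in N, time in s.
With the tool pointing down it reaches from about 0.35 to 0.975 m from the base axis. Payload 4.9 kg.
Tool frame: the origin (TCP) lies at the very end of the fingers, on their centre line; the grasp point (between the pads) lies ctrl.hold_point_z behind it (ctrl.hold_point_z is the distance from the TCP to the grasp point, in m); z points along the fingers, y is the line along which they close (so a half turn about z gives the same grasp; the last joint's range is limited). The gripper opens to 85 mm and grips with 20 to 120 N. Pads are 22 mm wide; open, the fingers measure 114 mm over their backs; the gripper's body (76 mm by 85 mm) begins 54 mm behind the grasp point. The pads swing forward as they close: fully open they stand 13 mm farther back than shut.
Start: joints at [-1.244, 0.053, 1.613, -0, 1.476, -0.119], TCP at [0.269, -0.564, 0.231] pointing down, gripper open.
Joint ranges: [-3.01, 3.01], [-1.01, 2.22], [0.06, 2.58], [-1.02, 4.17], [0.09, 2.62], [-3.14, 3.14]. Speed limits (rad/s): [2.57, 2.57, 3.14, 3.14, 3.14, 3.14].

## Interface

Orientations are given as a rotation vector (axis times angle).
In Python, from station import ctrl gives the robot as it stands. The module is installed in compiled form; this text tells all that it offers.
- The arm moves only by the tool jog_arm, never from a script. Its argument "deltas" is a list of rows, each a list of 3 entries, a list of its own where there are three numbers: the closure, from -1 (fully open) to 1 (shut), then the shift along the world's x, y, z scaled (see below), then the turn, a rotation vector about the world's x, y, z scaled (see below). A call has 1 to 12 rows; each row is the pose to reach, as a shift and turn from the pose commanded when the call began, turning the shorter way round; what a row does not reach only later rows make up. The controller multiplies each number of a shift by 0.4 m and each number of a turn by 180 degrees. A row lasts 1/12 s, in which the tool goes at most 41.7 mm and 7.16 degrees, less where a joint would pass 70% of its speed; a pose out of reach is approached as far as the arm can. A call with a number of a shift or a turn outside -1 to 1 is refused whole. A call with a gripper value outside its range is refused whole. The fingers move at their own pace and stop on an object; "squeeze" is the grip in N (left out, the last holds). Time passes only in rows, so rows that repeat a pose let the fingers close. It gives the time, the measured TCP pose, the force, the opening and the grip force at its end, in the units of the state.
- ctrl.get_obs(): the state, without advancing time (a new reading comes with each control period).
- ctrl.get_image(name): name is "scene" or "top" or "wrist"; returns the picture (480x640x3 uint8, red, green, blue); there is no depth.
- ctrl.get_calibration(name): a dict with "K" (3x3 intrinsics, pixels), "dist_coeffs" ([k1, k2, p1, p2, k3] as OpenCV has them; the pictures are not rectified), "extrinsics" (4x4, takes a point from world to camera coordinates). Camera axes: x right, y down, z forward; pixel columns grow to the right and rows downward; lengths in m; the calibration is good to about 2 mm. A picture is of the moment at which its call begins: read the wrist's pose just before it. get_calibration takes no time and is no camera call; for the wrist camera it gives the pose at the moment of the call.
- ctrl.finish_job(): hands the job in; it is judged then, once.
The state is a dict: "t": time; "q": joint angles; "dq": joint speeds; "effort": joint torques, N m; "tool_pos": TCP position; "tool_rot": TCP orientation; "contact_force": force on the tool from outside, world axes, zero at the start; "wrist_torque": the same for the moment, N m; "opening": finger opening in m; "grip_force": force on a finger pad.
Only numpy, scipy, OpenCV 4.12 (cv2) and the standard library are available. Lean on these libraries where they do the work, as an engineer would, in place of code of your own. Each camera call takes 0.05 s, during which the arm holds its last target. There are 200 camera calls.

## Task

The closed varnish pot lies on its side in the V-shaped rest. Take it out, turn it fully upside down (lid pointing straight down) and keep it so for at least a second to loosen what has settled on its bottom, then stand it upright on its base, wholly on the cork pad, and let go. Set it down rather than dropping it, and leave the spool, coil, cutters and screwdriver where they are.

Things in the scene. Friction and masses are not known exactly. Their poses are not given: they have to be found in the camera images.
- pot: Closed varnish pot, amber body, black screw lid (fixed on): a cylinder 60 mm in diameter and 76 mm high, about 0.2 kg. Origin: centre of its underside; +z runs along its axis to the lid, whose top is at 76 mm. At the start it lies in the rest, axis level along the rest's y, lid towards the rest's +y, its middle within 5 mm of above the rest's origin.
- rest: Fixed V-trough rest: grey base plate 80 x 90 x 8 mm with a 90-degree steel trough, 60 mm long along y, ends open. Origin: centre of its underside, on the bench, z up. The lying pot's axis runs along its y, 75 mm above the bench; the trough's edges are only 57 mm high and 27 mm either side, so the pot's flanks are free to grip. The pot may be put back here to take a new grip.
- pad: Fixed square cork pad 140 x 140 x 4 mm on the bench. Origin at the centre of its underside, z up; its top is at 4 mm. (A fixed shelf board overhangs the back of the bench, 0.36 m above it and from 0.69 m ahead of the robot: keep the wrist clear of it.)
- copper_spool: Bystander: wire spool with black flanges and copper-brown winding, 60 mm in diameter, 50 mm high, standing; origin at the centre of its underside.
- wound_coil: Bystander: brown ring-shaped copper coil with two short lead ends, 86 x 121 x 80 mm over all; origin at the centre of its underside.
- red_cutters: Bystander: red-handled cutters lying flat, 55 x 152 x 13 mm, long along its y; origin at the centre of its underside.
- green_screwdriver: Bystander: green-handled screwdriver lying flat, 24 x 184 x 24 mm, long along its y; origin at the centre of its underside.
There are look-alikes about, which are no part of the job. Several things have the shape of the pad; the one meant has the colours described above.

How it is judged:
By the outcome, as a careful person would: the job done as asked, in the order asked, and still so for the second after the job is handed in, with the robot touching nothing.
It also fails if it takes over 61 s, if anything falls off the work surface, if the arm or the gripper's body presses on something with over 40 N, if the wrist force passes 120 N, or if a joint passes its speed limit or range.

## Working session

There is one attempt and no reset: what is moved stays moved. The work goes in short steps, Python scripts to look and compute and a tool call to move; the robot and the scene stay as the last step left them, time stands still between calls to the robot, and variables do not carry over. Pictures are saved under pics/ and viewed, at most 10 in all, crops included, and the job is handed in when it is done.

Besides the shell and the picture viewer there is one more tool, called as name(argument=value, ...) on one line, values as JSON. jog_arm: Moves the arm, as the interface text tells. Its arguments: {"type":"object","properties":{"deltas":{"type":"array","items":{"type":"array"}},"squeeze":{"type":"number"}},"required":["deltas"]}

```bash
mkdir -p pics; python3 - <<'E'
from station import ctrl
import cv2,numpy as np
o=ctrl.get_obs();print({k:np.round(v,3).tolist() for k,v in o.items()},ctrl.hold_point_z)
for n in("scene","top"):
    cv2.imwrite(f"pics/{n}0.png",ctrl.get_image(n)[:,:,::-1]);c=ctrl.get_calibration(n);print(n,np.round(c["K"],1).tolist(),np.round(c["extrinsics"],3).tolist(),c["dist_coeffs"])
E
```

```text
{'t': 0.0, 'q': [-1.244, 0.053, 1.614, 0.0, 1.476, -0.119], 'dq': [-0.001, -0.001, 0.0, -0.001, -0.002, -0.001], 'effort': [0.001, -39.369, -37.017, -0.0, 0.007, 0.0], 'tool_pos': [0.269, -0.563, 0.23], 'tool_rot': [-3.062, -0.694, 0.0], 'contact_force': [0.236, -0.04, -0.752], 'wrist_torque': [-0.002, 0.061, 0.01], 'grip_force': 0.0, 'opening': 0.085} 0.0187
scene [[585.6, 0.0, 314.2], [0.0, 585.6, 232.7], [0.0, 0.0, 1.0]] [[0.832, -0.554, -0.007, -0.467], [-0.414, -0.614, -0.672, 0.277], [0.368, 0.562, -0.741, 1.729], [0.0, 0.0, 0.0, 1.0]] [0.00287961 0.         0.         0.         0.        ]
top [[464.1, 0.0, 318.2], [0.0, 464.1, 235.5], [0.0, 0.0, 1.0]] [[0.005, -1.0, 0.007, -0.003], [-0.989, -0.006, -0.146, 0.563], [0.146, -0.006, -0.989, 1.283], [0.0, 0.0, 0.0, 1.0]] [0.01780478 0.         0.         0.         0.        ]
```

View pics/scene0.png

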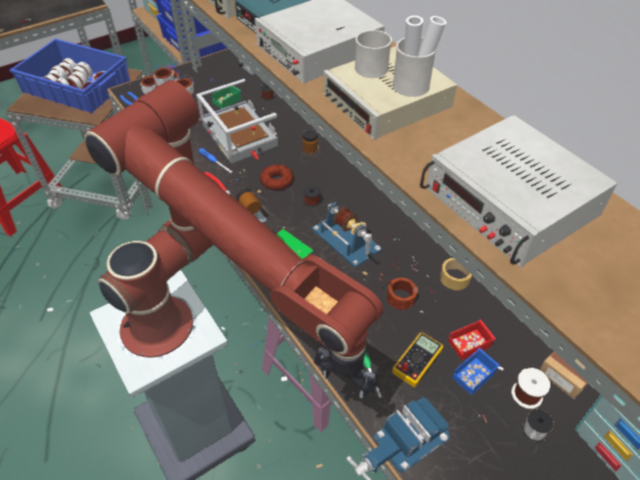

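View pics/top0.png

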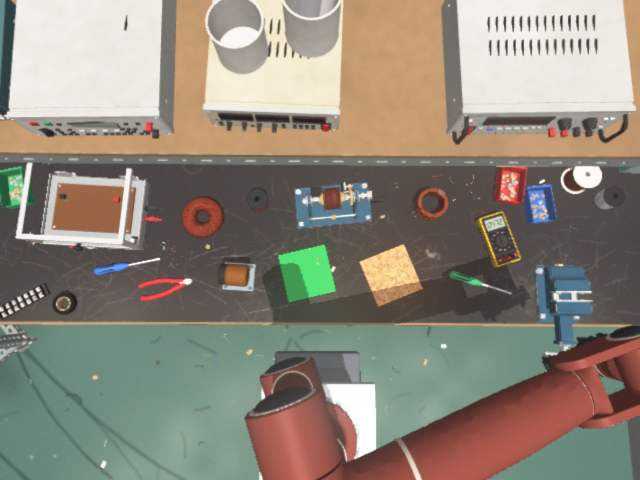

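The top view shows the pot in its rest at about (237,275). There are two pad-shaped squares: green at (306,273) and cork-coloured at (391,275). The cork one fits the description. I'll confirm both in one enlarged crop and measure.

```bash
cat > h.py <<'E'
from station import ctrl
import cv2,numpy as np
def ray(n,uv,z,c=None):
    c=c or ctrl.get_calibration(n);K=np.array(c["K"]);E=np.array(c["extrinsics"])
    p=cv2.undistortPoints(np.array(uv,float).reshape(-1,1,2),K,np.array(c["dist_coeffs"])).reshape(-1,2)
    d=np.c_[p,np.ones(len(p))]@E[:3,:3];o=-E[:3,:3].T@E[:3,3]
    return o+d*((z-o[2])/d[:,2])[:,None]
E
python3 - <<'E'
from h import *
im=cv2.imread("pics/top0.png");hsv=cv2.cvtColor(im,cv2.COLOR_BGR2HSV)
a=cv2.resize(im[230:320,180:440],None,fx=3,fy=3,interpolation=cv2.INTER_CUBIC)
s=cv2.imread("pics/scene0.png");b=cv2.resize(s[160:270,190:385],(780,330*4//3-140+0),interpolation=cv2.INTER_CUBIC)
cv2.imwrite("pics/crop.png",np.vstack([a,b[:300]]))
def blob(m,x0,y0,x1,y1):
    k=np.zeros_like(m);k[y0:y1,x0:x1]=m[y0:y1,x0:x1]
    c=max(cv2.findContours(k,0,2)[0],key=cv2.contourArea);return c
print(hsv[275,391],hsv[273,237],hsv[280,225],hsv[266,245])
c=blob(cv2.inRange(hsv,(8,40,90),(28,220,255)),350,235,430,312)
r=cv2.minAreaRect(c);bx=cv2.boxPoints(r);print("pad",r,ray("top",bx,.004).round(3).tolist(),ray("top",[r[0]],.004).round(3))
c=blob(cv2.inRange(hsv,(5,130,60),(20,255,255)),215,255,260,297)
r=cv2.minAreaRect(c);print("pot amber",r,ray("top",cv2.boxPoints(r),.085).round(3).tolist(),ray("top",[r[0]],.1).round(3))
for n,p in dict(green=(306,273),cut=(165,288),spool=(257,199),coil=(202,216)).items(): print(n,ray("top",[p],.01).round(3))
E
```

```text
[ 22  95 254] [ 13 168 176] [ 13 160 143] [ 14 157 114]
pad ((389.5, 270.5), (71.0, 79.0), 90.0) [[0.571, -0.093, 0.004], [0.572, -0.325, 0.004], [0.366, -0.319, 0.004], [0.365, -0.092, 0.004]] [[ 0.467 -0.207  0.004]]
pot amber ((236.0, 275.0), (20.0, 22.0), 90.0) [[0.474, 0.255, 0.085], [0.474, 0.195, 0.085], [0.42, 0.193, 0.085], [0.419, 0.253, 0.085]] [[0.446 0.221 0.1  ]]
green [[0.458 0.035 0.01 ]]
cut [[0.413 0.438 0.01 ]]
spool [[0.675 0.182 0.01 ]]
coil [[0.623 0.341 0.01 ]]
```

View pics/crop.png

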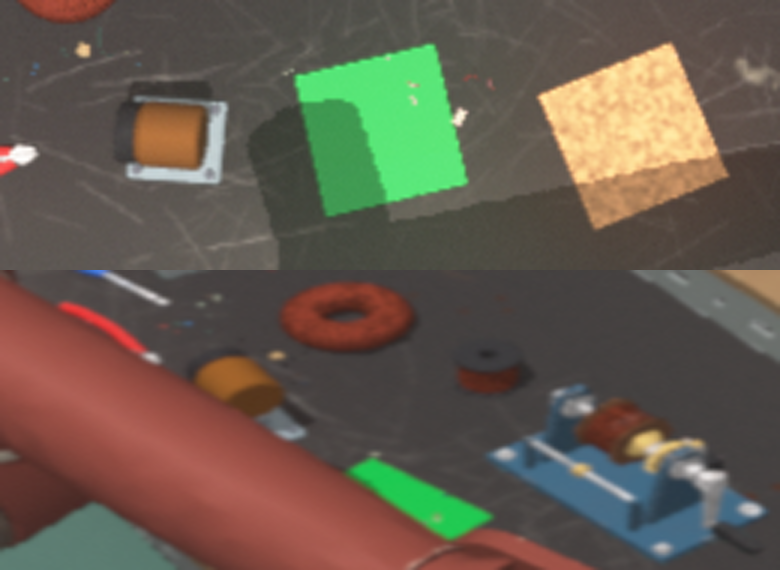

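The crop shows the amber pot with its black lid on the left (world +y), slightly yawed. The cork pad's corners are at crop pixels (538,95), (672,43), (728,177) and (596,229), and the other square is plainly green. The cork one is therefore the pad. I'll start the arm moving while working out the frames.

jog_arm(deltas=[[-1,[0.5,0.625,0.25],[0,0,0]],[-1,[0.5,0.625,0.25],[0,0,0]],[-1,[0.5,0.625,0.25],[0,0,0]],[-1,[0.5,0.625,0.25],[0,0,0]],[-1,[0.5,0.625,0.25],[0,0,0]],[-1,[0.5,0.625,0.25],[0,0,0]],[-1,[0.5,0.625,0.25],[0,0,0]],[-1,[0.5,0.625,0.25],[0,0,0]],[-1,[0.5,0.625,0.25],[0,0,0]],[-1,[0.5,0.625,0.25],[0,0,0]]], squeeze=40)

```text
t: 0.93
tool_pos: [0.4708, -0.3124, 0.3321]
tool_rot: [3.061, 0.7, 0.001]
contact_force: [-0.2, 0.3, -0.3]
opening: 0.0854
grip_force: 0.0
```

```bash
cat >> h.py <<'E'
from scipy.spatial.transform import Rotation as Ro
import json
def log():
    o=ctrl.get_obs();json_line=json.dumps({k:np.array(o[k]).tolist() for k in("t","q","tool_pos","tool_rot")})
    open("log.txt","a").write(json_line+"\n");return o
def show(o): print({k:np.round(o[k],3).tolist() for k in("t","q","tool_pos","tool_rot","contact_force","opening","grip_force")})
def orient(q,s4=1): return Ro.from_euler("ZYZYZ",[q[0],q[1]+q[2],s4*q[3],q[4],q[5]+np.pi/2]) if 0 else Ro.from_euler("z",q[0])*Ro.from_euler("y",q[1]+q[2])*Ro.from_euler("z",s4*q[3])*Ro.from_euler("y",q[4])*Ro.from_euler("z",q[5]+np.pi/2)
E
python3 - <<'E'
from h import *
o=log();show(o);print(orient(o["q"]).as_rotvec())
cr=np.array([(538,95),(672,43),(728,177),(596,229)])/3+[180,230]
w=ray("top",cr,.004);print("pad",w.round(3).tolist(),w.mean(0))
pl=np.array([(135,98),(228,102),(220,183),(127,178)])/3+[180,230]
w=ray("top",pl,.008);print("rest",w.round(3).tolist(),w.mean(0))
im=cv2.imread("pics/top0.png");hsv=cv2.cvtColor(im,cv2.COLOR_BGR2HSV)
m=cv2.inRange(hsv,(8,110,60),(20,255,255));k=np.zeros_like(m);k[258:292,218:256]=m[258:292,218:256]
c=max(cv2.findContours(k,0,2)[0],key=cv2.contourArea)
print(cv2.minAreaRect(c),cv2.boundingRect(c));
for r in range(260,290,3): print(r,np.where(k[r])[0][[0,-1]] if k[r].any() else None)
print(ray("top",[(249,275),(218.6,275)],.1))
# true image now
im2=ctrl.get_image("scene");cv2.imwrite("pics/s1.png",im2[:,:,::-1])
E
```

```text
{'t': 0.933, 'q': [-0.717, -0.131, 1.626, -0.0, 1.645, 0.403], 'tool_pos': [0.471, -0.312, 0.332], 'tool_rot': [3.061, 0.7, 0.001], 'contact_force': [-0.248, 0.31, -0.301], 'opening': 0.085, 'grip_force': 0.0}
[3.06119278e+00 7.00323412e-01 1.22161803e-03]
pad [[0.492, -0.12, 0.004], [0.544, -0.251, 0.004], [0.414, -0.302, 0.004], [0.364, -0.174, 0.004]] [ 0.45370754 -0.21165338  0.004     ]
rest [[0.487, 0.27, 0.008], [0.483, 0.18, 0.008], [0.406, 0.186, 0.008], [0.41, 0.275, 0.008]] [0.44651025 0.2275671  0.008     ]
((235.81219482421875, 274.62945556640625), (23.654020309448242, 20.661643981933594), 4.085616588592529) (224, 264, 25, 22)
260 None
263 None
266 [226 247]
269 [225 248]
272 [225 247]
275 [224 247]
278 [224 247]
281 [224 246]
284 [227 246]
287 None
[[0.44590113 0.18639448 0.1       ]
 [0.44547932 0.26783274 0.1       ]]
```

```bash
cat >> h.py <<'E'
phi=np.radians(40);az=np.radians(86.5);H=ctrl.hold_point_z
l=np.array([np.cos(az),np.sin(az),0]);zt=-np.sin(phi)*l-np.array([0,0,np.cos(phi)])
yt=np.array([np.sin(az),-np.cos(az),0]);Rpick=Ro.from_matrix(np.c_[np.cross(yt,zt),yt,zt])
potc=np.array([.446,.2265,.075])
def delta(p,R,o=None):
    "scaled shift and turn from measured pose to TCP p, R"
    o=o or ctrl.get_obs();r=R*Ro.from_rotvec(o["tool_rot"]).inv()
    print("shift",((p-o["tool_pos"])/.4).round(3).tolist(),"turn",(r.as_rotvec()/np.pi).round(3).tolist())
E
python3 - <<'E'
from h import *
print(Rpick.as_matrix().round(2).tolist())
g=potc+Rpick.apply([0,0,H]);print(g)
delta(g-zt*.13,Rpick)
E
```

```text
[[0.05, 1.0, -0.04], [0.76, -0.06, -0.64], [-0.64, 0.0, -0.77]]
[0.44526619 0.21450229 0.06067497]
shift [-0.048, 1.528, -0.427] turn [-0.193, 0.13, 0.324]
```

jog_arm(deltas=[[-1,[0.05,0.8,0.0],[0,0,0.15]],[-1,[0.05,0.8,0.0],[0,0,0.15]],[-1,[0.05,0.8,0.0],[0,0,0.15]],[-1,[0.05,0.8,0.0],[0,0,0.15]],[-1,[0.05,0.8,0.0],[0,0,0.15]],[-1,[0.05,0.8,0.0],[0,0,0.15]],[-1,[0.05,0.8,0.0],[0,0,0.15]],[-1,[0.05,0.8,0.0],[0,0,0.15]],[-1,[0.05,0.8,0.0],[0,0,0.15]],[-1,[0.05,0.8,0.0],[0,0,0.15]]])

```text
t: 1.82
tool_pos: [0.4891, 0.0059, 0.3301]
tool_rot: [-2.816, -1.391, 0.003]
contact_force: [-1.1, -1.8, 0.1]
opening: 0.0856
grip_force: 0.0
```

```bash
python3 - <<'E'
from h import *
o=log();show(o)
g=potc+Rpick.apply([0,0,H])
delta(g-zt*.13,Rpick)
E
```

```text
{'t': 1.817, 'q': [-0.14, -0.316, 1.786, -0.001, 1.674, 0.513], 'tool_pos': [0.489, 0.006, 0.33], 'tool_rot': [-2.816, -1.391, 0.003], 'contact_force': [-1.11, -1.793, 0.091], 'opening': 0.086, 'grip_force': 0.0}
shift [-0.097, 0.73, -0.425] turn [-0.211, 0.078, 0.181]
```

jog_arm(deltas=[[-1,[-0.1,0.73,-0.2],[-0.21,0.08,0.18]],[-1,[-0.1,0.73,-0.2],[-0.21,0.08,0.18]],[-1,[-0.1,0.73,-0.2],[-0.21,0.08,0.18]],[-1,[-0.1,0.73,-0.2],[-0.21,0.08,0.18]],[-1,[-0.1,0.73,-0.2],[-0.21,0.08,0.18]],[-1,[-0.1,0.73,-0.2],[-0.21,0.08,0.18]],[-1,[-0.1,0.73,-0.2],[-0.21,0.08,0.18]],[-1,[-0.1,0.73,-0.425],[-0.21,0.08,0.18]],[-1,[-0.1,0.73,-0.425],[-0.21,0.08,0.18]],[-1,[-0.1,0.73,-0.425],[-0.21,0.08,0.18]],[-1,[-0.1,0.73,-0.425],[-0.21,0.08,0.18]]])

```text
t: 2.73
tool_pos: [0.4482, 0.2949, 0.1566]
tool_rot: [1.882, 1.766, -0.702]
contact_force: [0.2, -0.6, 1.1]
opening: 0.0853
grip_force: 0.0
```

```bash
cat > kin.py <<'E'
from h import *
from scipy.optimize import least_squares
def fk(q,P):
    d1,a1,lat,L2,e,L3,dt=P;y=lambda a:Ro.from_euler("y",a)
    R3=y(q[1]+q[2])
    w=np.array([a1,lat,d1])+y(q[1]).apply([0,0,L2])+R3.apply([e,0,L3])
    w=Ro.from_euler("z",q[0]).apply(w);R=orient(q,S4)
    return w+R.apply([0,0,dt]),R
S4=1
def fit():
    L=[json.loads(s) for s in open("log.txt")]+[dict(q=[-1.244,.053,1.614,0,1.476,-.119],tool_pos=[.269,-.5635,.2305],tool_rot=[-3.062,-.694,0])]
    p0=np.array([.2,0,.07,.45,0,.45,.25])
    f=lambda P:np.r_[np.ravel([fk(d["q"],P)[0]-d["tool_pos"] for d in L]),.01*(P-p0)]
    r=least_squares(f,p0);return r.x,np.abs(f(r.x)[:3*len(L)]).max(),[(fk(d["q"],r.x)[1].inv()*Ro.from_rotvec(d["tool_rot"])).magnitude() for d in L]
lo=np.array([-3.01,-1.01,.06,-1.02,.09,-3.14]);hi=np.array([3.01,2.22,2.58,4.17,2.62,3.14])
def ik(p,R,P,q0):
    def f(q): a,b=fk(q,P);return np.r_[(a-p)*5,(b.inv()*R).as_rotvec()]
    r=least_squares(f,np.clip(q0,lo+.01,hi-.01),bounds=(lo,hi));return r.x,np.abs(r.fun).max()
E
python3 - <<'E'
from kin import *
import kin
o=log();show(o)
for s in(1,-1):
    kin.S4=s;P,e,m=fit();print(s,P.round(3).tolist(),e,np.round(m,3))
g=potc+Rpick.apply([0,0,H]);delta(g-zt*.13,Rpick);delta(g,Rpick)
cv2.imwrite("pics/w1.png",ctrl.get_image("wrist")[:,:,::-1])
E
```

```text
{'t': 2.733, 'q': [0.687, 0.259, 1.628, -0.494, 1.762, 0.782], 'tool_pos': [0.448, 0.295, 0.157], 'tool_rot': [1.882, 1.766, -0.702], 'contact_force': [0.19, -0.565, 1.096], 'opening': 0.085, 'grip_force': 0.0}
1 [0.238, 0.0, 0.074, 0.426, 0.095, 0.61, 0.279] 0.0002035851223066154 [0.    0.    0.    0.001]
-1 [0.373, 0.158, 0.063, 0.768, 1.025, 0.462, -0.186] 0.05323273336330836 [0.    0.001 0.988 0.001]
shift [0.005, 0.007, 0.009] turn [0.001, -0.004, 0.002]
shift [-0.007, -0.201, -0.24] turn [0.001, -0.004, 0.002]
```

View pics/w1.png

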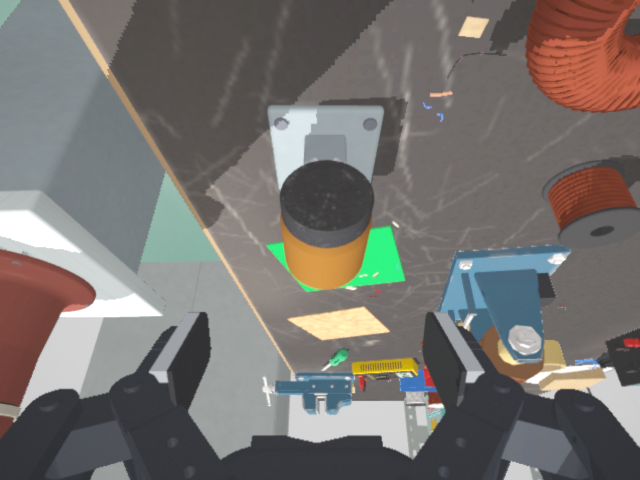

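The wrist view shows the pot between the open fingers: lid face centred at about (326,201), body at columns 280–373. Next I'll check its position against the model and plan the later poses with the fitted kinematics.

```bash
python3 - <<'E'
from kin import *
P,_,_=fit();print(P)
c=ctrl.get_calibration("wrist");E=np.array(c["extrinsics"])
for n,p in dict(lid=potc+.038*l,base=potc-.038*l,tcp=potc-.1*0+0).items():
    print(n,cv2.projectPoints(p.reshape(1,3),cv2.Rodrigues(E[:3,:3])[0],E[:3,3],np.array(c["K"]),np.array(c["dist_coeffs"]))[0].ravel())
print("lid centre seen, at z .075",ray("wrist",[(326,201)],.075))
q0=np.array(ctrl.get_obs()["q"])
Rp=Rpick
L=Rpick.inv().apply(l)  # lid in tool frame
def pose(a,up):  # tool heading azimuth a, lid up/down
    h=np.array([np.cos(a),np.sin(a),0]);s=1 if up else -1
    z=np.cos(phi)*h-s*np.sin(phi)*np.array([0,0,1]); li=np.array([0,0,s])
    y=np.cross(z,[0,0,0]) if 0 else np.cross(li,z)/np.cos(phi)
    # tool: l_tool = (cos phi,0,-sin phi): lid = x cos - z sin -> x
    x=(li+np.sin(phi)*z)/np.cos(phi);return Ro.from_matrix(np.c_[x,np.cross(z,x),z])
print(L,pose(.3,True).apply(L),pose(.3,False).apply(L))
pad=np.array([.454,-.212,.004+.038])
for a in range(-180,180,20):
  for name,up,c in(("place",True,pad),("inv",False,np.array([.5,-.1,.4]))):
    R=pose(np.radians(a),up);best=None
    for s in [q0,[0,0,1.6,1.5,1.5,0],[0,0,1.6,1.5,1.5,-2],[0,0,1.6,0,1,0],[0,0,1.6,3,1,0],[0,.3,1.6,3,1,-2]]:
        q,e=ik(c+R.apply([0,0,H]),R,P,np.array(s))
        if e<1e-3: print(a,name,q.round(2))
E
```

```text
[2.37728425e-01 2.26029118e-04 7.40961603e-02 4.25563416e-01
 9.47870112e-02 6.09553518e-01 2.79309588e-01]
lid [317.76706312 198.16834559]
base [318.03615103 255.82123452]
tcp [317.91806357 230.53897594]
lid centre seen, at z .075 [[0.45327804 0.26119044 0.075     ]]
[ 7.66044443e-01 -2.81599569e-17 -6.42787610e-01] [-1.02701456e-16 -6.15005447e-17  1.00000000e+00] [-7.09962375e-17 -7.34035111e-17 -1.00000000e+00]
-180 place [-0.42  0.52  1.6  -0.33  1.84 -1.94]
-180 place [-0.42  0.52  1.6  -0.33  1.84 -1.94]
-180 place [-0.42  0.52  1.6  -0.33  1.84 -1.94]
-180 place [-0.42  0.52  1.6  -0.33  1.84 -1.94]
-180 place [-0.42  0.52  1.6  -0.33  1.84 -1.94]
-180 place [-0.42  0.52  1.6  -0.33  1.84 -1.94]
-160 place [-0.33  0.47  1.68 -0.51  1.73 -2.14]
-160 place [-0.33  0.47  1.68 -0.51  1.73 -2.14]
-160 place [-0.33  0.47  1.68 -0.51  1.73 -2.14]
-160 place [-0.33  0.47  1.68 -0.51  1.73 -2.14]
-160 place [-0.33  0.47  1.68 -0.51  1.73 -2.14]
-140 place [-0.26  0.38  1.79 -0.68  1.57 -2.31]
-140 place [-0.26  0.38  1.79 -0.68  1.57 -2.31]
-140 place [-0.26  0.38  1.79 -0.68  1.57 -2
[... 3754 characters left out ...]
.5   1.63  0.26  1.85 -1.28]
120 place [-0.72  0.5   1.63  0.26  1.85 -1.28]
120 place [-0.72  0.5   1.63  0.26  1.85 -1.28]
140 place [-0.62  0.54  1.57  0.07  1.9  -1.5 ]
140 place [-0.62  0.54  1.57  0.07  1.9  -1.5 ]
140 place [-0.62  0.54  1.57  0.07  1.9  -1.5 ]
140 place [-0.62  0.54  1.57  0.07  1.9  -1.5 ]
140 place [-0.62  0.54  1.57  0.07  1.9  -1.5 ]
140 place [-0.62  0.54  1.57  0.07  1.9  -1.5 ]
160 place [-0.52  0.54  1.56 -0.14  1.9  -1.72]
160 place [-0.52  0.54  1.56 -0.14  1.9  -1.72]
160 place [-0.52  0.54  1.56 -0.14  1.9  -1.72]
160 place [-0.52  0.54  1.56 -0.14  1.9  -1.72]
160 place [-0.52  0.54  1.56 -0.14  1.9  -1.72]
160 place [-0.52  0.54  1.56 -0.14  1.9  -1.72]
```

jog_arm(deltas=[[-1,[0.001,-0.03,-0.03],[0,0,0]],[-1,[0.002,-0.06,-0.07],[0,-0.004,0]],[-1,[0.003,-0.09,-0.105],[0,-0.004,0]],[-1,[0.003,-0.12,-0.14],[0,-0.004,0]],[-1,[0.003,-0.14,-0.165],[0,-0.004,0]],[-1,[0.003,-0.16,-0.187],[0,-0.004,0]],[-1,[0.003,-0.175,-0.204],[0,-0.004,0]],[-1,[0.003,-0.19,-0.22],[0,-0.004,0]],[-1,[0.003,-0.2,-0.23],[0,-0.004,0]],[-1,[0.003,-0.205,-0.237],[0,-0.004,0]],[-1,[0.003,-0.205,-0.237],[0,-0.004,0]],[-1,[0.003,-0.205,-0.237],[0,-0.004,0]]], squeeze=20)

```text
t: 3.78
tool_pos: [0.4508, 0.2163, 0.0667]
tool_rot: [1.884, 1.76, -0.673]
contact_force: [-0.9, 0.1, -0.3]
opening: 0.0851
grip_force: 0.0
```

```bash
python3 - <<'E'
from h import *
o=log();show(o)
cv2.imwrite("pics/w2.png",ctrl.get_image("wrist")[:,:,::-1])
E
```

```text
{'t': 3.783, 'q': [0.587, 0.255, 1.802, -0.54, 1.551, 0.797], 'tool_pos': [0.451, 0.216, 0.067], 'tool_rot': [1.884, 1.76, -0.673], 'contact_force': [-0.877, 0.109, -0.334], 'opening': 0.085, 'grip_force': 0.0}
```

View pics/w2.png

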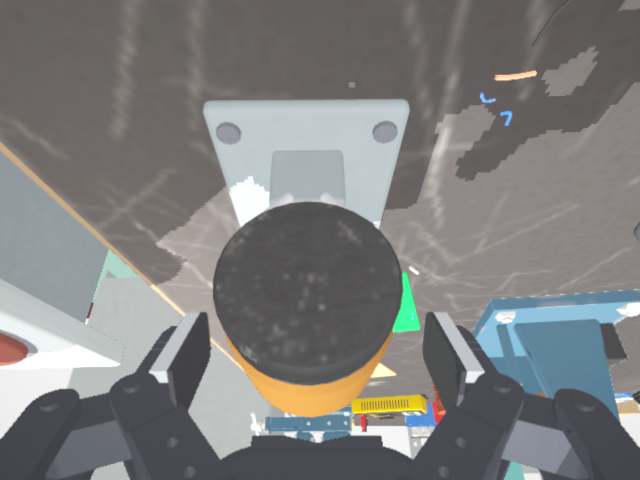

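The pot's lid spans columns 213–402 (centre 308), against a finger middle of about 316. It sits about 2.5 mm towards −x, so I'll correct that, ease down, and close softly.

jog_arm(deltas=[[-1,[-0.003,-0.004,-0.005],[0,0,0]],[-1,[-0.006,-0.006,-0.01],[0,0,0]],[-1,[-0.006,-0.006,-0.01],[0,0,0]],[-0.2,[-0.006,-0.006,-0.01],[0,0,0]],[0.2,[-0.006,-0.006,-0.01],[0,0,0]],[1,[-0.006,-0.006,-0.01],[0,0,0]],[1,[-0.006,-0.006,-0.01],[0,0,0]],[1,[-0.006,-0.006,-0.01],[0,0,0]],[1,[-0.006,-0.006,-0.01],[0,0,0]],[1,[-0.006,-0.006,-0.01],[0,0,0]],[1,[-0.006,-0.006,-0.01],[0,0,0]],[1,[-0.006,-0.006,-0.01],[0,0,0]]], squeeze=20)

```text
t: 4.83
tool_pos: [0.4476, 0.2139, 0.0627]
tool_rot: [1.885, 1.76, -0.675]
contact_force: [-4.7, 2.6, 3.8]
opening: 0.0586
grip_force: 21.5
```

```bash
python3 - <<'E'
from h import *
show(log())
E
```

```text
{'t': 4.833, 'q': [0.586, 0.254, 1.811, -0.539, 1.545, 0.8], 'tool_pos': [0.448, 0.214, 0.063], 'tool_rot': [1.885, 1.76, -0.675], 'contact_force': [-4.652, 2.556, 3.839], 'opening': 0.059, 'grip_force': 21.512}
```

jog_arm(deltas=[[1,[0,0,0],[0,0,0]],[1,[0,0,0],[0,0,0]],[1,[0,0,0.03],[0,0,0]],[1,[0,0,0.08],[0,0,0]],[1,[0,0,0.15],[0,0,0]],[1,[0,0,0.22],[0,0,0]],[1,[0,0,0.3],[0,0,0]],[1,[0,0,0.38],[0,0,0]],[1,[0,0,0.45],[0,0,0]],[1,[0,0,0.5],[0,0,0]],[1,[0,0,0.5],[0,0,0]],[1,[0,0,0.5],[0,0,0]]], squeeze=70)

```text
t: 5.83
tool_pos: [0.449, 0.2139, 0.2634]
tool_rot: [1.886, 1.759, -0.669]
contact_force: [-0.2, 0.9, -1.1]
opening: 0.0571
grip_force: 75.2
```

```bash
cat >> kin.py <<'E'
def pose(a,up):
    h=np.array([np.cos(a),np.sin(a),0]);s=1 if up else -1
    z=np.cos(phi)*h-s*np.sin(phi)*np.array([0,0,1]);x=(np.array([0,0,s])+np.sin(phi)*z)/np.cos(phi)
    return Ro.from_matrix(np.c_[x,np.cross(z,x),z])
def way(qs,P,o):
    "print waypoints as scaled deltas from the measured pose, plus tcp, elbow-wrist heights"
    p0=np.array(o["tool_pos"]);R0=Ro.from_rotvec(o["tool_rot"])
    for q in qs:
        p,R=fk(q,P);w=p-R.apply([0,0,P[6]])
        print("d",((p-p0)/.4).round(3).tolist(),((R*R0.inv()).as_rotvec()/np.pi).round(3).tolist(),"tcp",p.round(2),"wrist",w.round(2),"q",np.round(q,2))
E
python3 - <<'E'
from kin import *
o=log();show(o);P,e,_=fit();print(e);q0=np.array(o["q"])
for c in([.5,-.1,.4],[.5,0,.4],[.5,.1,.4],[.5,.1,.35],[.6,0,.35],[.6,.1,.35],[.55,0,.45]):
  for a in(30,50,70,90,110):
    R=pose(np.radians(a),False);q,e=ik(np.array(c)+R.apply([0,0,H]),R,P,np.array([q0[0],.1,2,2.2,1.8,2.6]))
    print(c,a,q.round(2),round(e,4))
E
```

```text
{'t': 5.833, 'q': [0.585, 0.023, 1.698, -0.562, 1.833, 0.621], 'tool_pos': [0.449, 0.214, 0.263], 'tool_rot': [1.886, 1.759, -0.669], 'contact_force': [-0.197, 0.87, -1.099], 'opening': 0.057, 'grip_force': 75.245}
0.0002041978773967834
[0.5, -0.1, 0.4] 30 [-0.74 -0.17  2.34  2.3   1.75  2.49] 0.0
[0.5, -0.1, 0.4] 50 [-0.76  0.    2.18  2.15  2.    2.67] 0.0
[0.5, -0.1, 0.4] 70 [-0.73  0.16  2.02  2.05  2.22  2.84] 0.0
[0.5, -0.1, 0.4] 90 [-0.67  0.29  1.86  2.    2.42  3.01] 0.0
[0.5, -0.1, 0.4] 110 [-0.59  0.39  1.72  1.98  2.61  3.14] 0.0401
[0.5, 0, 0.4] 30 [-0.51 -0.3   2.45  2.42  1.6   2.38] 0.0
[0.5, 0, 0.4] 50 [-0.58 -0.12  2.3   2.22  1.87  2.59] 0.0
[0.5, 0, 0.4] 70 [-0.57  0.05  2.13  2.09  2.1   2.75] 0.0
[0.5, 0, 0.4] 90 [-0.52  0.2   1.97  2.01  2.31  2.91] 0.0
[0.5, 0, 0.4] 110 [-0.44  0.32  1.83  2.    2.51  3.09] 0.0
[0.5, 0.1, 0.4] 30 [-0.23 -0.35  2.48  2.59  1.44  2.19] 0.0
[0.5, 0.1, 0.4] 50 [-0.34 -0.19  2.36  2.33  1.71  2.47] 0.0
[0.5, 0.1, 0.4] 70 [-0.37 -0.02  2.21  2.16  1.97  2.65] 0.0
[0.5, 0.1, 0.4] 90 [-0.34  0.14  2.04  2.06  2.19  2.82] 0.0
[0.5, 0.1
[... 584 characters left out ...]
01  2.27  2.84] 0.0
[0.6, 0, 0.35] 110 [-0.38  0.57  1.57  2.    2.46  3.05] 0.0
[0.6, 0.1, 0.35] 30 [-0.17  0.08  2.23  2.63  1.57  2.07] 0.0
[0.6, 0.1, 0.35] 50 [-0.27  0.18  2.12  2.35  1.76  2.34] 0.0
[0.6, 0.1, 0.35] 70 [-0.3   0.3   1.96  2.17  1.96  2.55] 0.0
[0.6, 0.1, 0.35] 90 [-0.29  0.42  1.8   2.05  2.17  2.75] 0.0
[0.6, 0.1, 0.35] 110 [-0.24  0.54  1.63  2.    2.36  2.95] 0.0
[0.55, 0, 0.45] 30 [-0.45 -0.27  2.32  2.45  1.48  2.4 ] 0.0
[0.55, 0, 0.45] 50 [-0.51 -0.1   2.18  2.27  1.76  2.64] 0.0
[0.55, 0, 0.45] 70 [-0.52  0.06  2.02  2.15  2.01  2.83] 0.0
[0.55, 0, 0.45] 90 [-0.48  0.21  1.85  2.1   2.23  3.01] 0.0
[0.55, 0, 0.45] 110 [-0.41  0.33  1.7   2.08  2.43  3.14] 0.0559
```

```bash
python3 - <<'E'
from kin import *
o=ctrl.get_obs();P,e,_=fit();q0=np.array(o["q"])
R=pose(np.radians(50),False);q1,e=ik(np.array([.5,0,.42])+R.apply([0,0,H]),R,P,np.array([-.5,0,2.2,2.2,1.9,2.6]))
way([q0+(q1-q0)*s for s in np.linspace(0,1,9)],P,o)
E
```

```text
d [0.0, 0.0, -0.0] [-0.0, 0.0, -0.0] tcp [0.45 0.21 0.26] wrist [0.46 0.39 0.48] q [ 0.58  0.02  1.7  -0.56  1.83  0.62]
d [-0.114, -0.012, -0.147] [0.073, 0.026, -0.132] tcp [0.4  0.21 0.2 ] wrist [0.49 0.31 0.45] q [ 0.44 -0.    1.77 -0.21  1.83  0.87]
d [-0.201, 0.035, -0.213] [0.132, 0.06, -0.276] tcp [0.37 0.23 0.18] wrist [0.51 0.23 0.42] q [ 0.29 -0.02  1.85  0.14  1.83  1.12]
d [-0.229, 0.106, -0.198] [0.178, 0.108, -0.423] tcp [0.36 0.26 0.18] wrist [0.52 0.15 0.39] q [ 0.15 -0.05  1.92  0.49  1.83  1.37]
d [-0.185, 0.155, -0.116] [0.213, 0.176, -0.566] tcp [0.38 0.28 0.22] wrist [0.51 0.08 0.36] q [ 0.   -0.07  2.    0.84  1.84  1.62]
d [-0.082, 0.136, 0.013] [0.24, 0.271, -0.693] tcp [0.42 0.27 0.27] wrist [0.49 0.01 0.33] q [-0.14 -0.09  2.07  1.19  1.84  1.87]
d [0.041, 0.018, 0.164] [0.263, 0.403, -0.789] tcp [0.47 0.22 0.33] wrist [ 0.46 -0.06  0.31] q [-0.29 -0.12  2.15  1.53  1.84  2.13]
d [0.135, -0.203, 0.309] [-0.26, -0.52, 0.754] tcp [0.5  0.13 0.39] wrist [ 0.42 -0.11  0.28] q [-0.43 -0.14  2.22  1.88  1.84  2.38]
d [0.15, -0.507, 0.421] [-0.235, -0.577, 0.588] tcp [0.51 0.01 0.43] wrist [ 0.37 -0.15  0.25] q [-0.58 -0.17  2.3   2.23  1.84  2.63]
```

jog_arm(deltas=[[1,[-0.03,0,-0.03],[0.018,0.006,-0.033]],[1,[-0.057,-0.006,-0.07],[0.036,0.013,-0.066]],[1,[-0.085,-0.01,-0.11],[0.055,0.02,-0.1]],[1,[-0.114,-0.012,-0.147],[0.073,0.026,-0.132]],[1,[-0.138,0,-0.165],[0.088,0.034,-0.168]],[1,[-0.16,0.011,-0.18],[0.103,0.043,-0.204]],[1,[-0.18,0.023,-0.2],[0.118,0.051,-0.24]],[1,[-0.201,0.035,-0.213],[0.132,0.06,-0.276]],[1,[-0.21,0.053,-0.21],[0.144,0.072,-0.313]],[1,[-0.22,0.07,-0.206],[0.156,0.084,-0.35]],[1,[-0.225,0.088,-0.202],[0.167,0.096,-0.387]],[1,[-0.229,0.106,-0.198],[0.178,0.108,-0.423]]], squeeze=70)

```text
t: 6.83
tool_pos: [0.3558, 0.2559, 0.1811]
tool_rot: [-2.501, -0.424, 0.732]
contact_force: [0.1, -0.2, -1.7]
opening: 0.0575
grip_force: 75.2
```

```bash
python3 - <<'E'
from kin import *
o=log();show(o);P,e,_=fit();print(e);q0=np.array(o["q"])
R=pose(np.radians(50),False);q1,e=ik(np.array([.5,0,.42])+R.apply([0,0,H]),R,P,np.array([-.5,0,2.2,2.2,1.9,2.6]))
way([q0+(q1-q0)*s for s in np.linspace(0,1,11)],P,o)
E
```

```text
{'t': 6.833, 'q': [0.148, -0.045, 1.927, 0.487, 1.834, 1.371], 'tool_pos': [0.356, 0.256, 0.181], 'tool_rot': [-2.501, -0.424, 0.732], 'contact_force': [0.124, -0.154, -1.738], 'opening': 0.057, 'grip_force': 75.152}
0.0002617089983978915
d [0.0, -0.0, 0.0] [-0.0, 0.0, -0.0] tcp [0.36 0.26 0.18] wrist [0.52 0.15 0.39] q [ 0.15 -0.04  1.93  0.49  1.83  1.37]
d [0.014, 0.03, 0.035] [0.029, 0.033, -0.068] tcp [0.36 0.27 0.19] wrist [0.51 0.11 0.37] q [ 0.08 -0.06  1.96  0.66  1.83  1.5 ]
d [0.046, 0.049, 0.084] [0.06, 0.069, -0.133] tcp [0.37 0.28 0.21] wrist [0.51 0.08 0.36] q [ 0.   -0.07  2.    0.84  1.83  1.62]
d [0.092, 0.051, 0.145] [0.093, 0.108, -0.194] tcp [0.39 0.28 0.24] wrist [0.5  0.04 0.34] q [-0.07 -0.08  2.04  1.01  1.83  1.75]
d [0.149, 0.031, 0.215] [0.13, 0.15, -0.25] tcp [0.42 0.27 0.27] wrist [0.49 0.01 0.33] q [-0.14 -0.09  2.08  1.19  1.84  1.87]
d [0.211, -0.015, 0.29] [0.17, 0.194, -0.299] tcp [0.44 0.25 0.3 ] wrist [ 0.47 -0.03  0.32] q [-0.21 -0.1   2.11  1.36  1.84  2.  ]
d [0.273, -0.087, 0.367] [0.215, 0.241, -0.342] tcp [0.47 0.22 0.33] wrist [ 0.46 -0.06  0.3 ] q [-0.29 -0.12  2.15  1.53  1.84  2.12]
d [0.327, -0.185, 0.442] [0.264, 0.288, -0.375] tcp [0.49 0.18 0.36] wrist [ 0.44 -0.08  0.29] q [-0.36 -0.13  2.19  1.71  1.84  2.25]
d [0.368, -0.309, 0.513] [0.318, 0.335, -0.397] tcp [0.5  0.13 0.39] wrist [ 0.42 -0.11  0.28] q [-0.43 -0.14  2.22  1.88  1.84  2.38]
d [0.388, -0.453, 0.575] [0.376, 0.38, -0.408] tcp [0.51 0.07 0.41] wrist [ 0.39 -0.13  0.27] q [-0.5  -0.15  2.26  2.06  1.84  2.5 ]
d [0.383, -0.612, 0.627] [0.438, 0.422, -0.405] tcp [0.51 0.01 0.43] wrist [ 0.37 -0.15  0.25] q [-0.58 -0.16  2.3   2.23  1.84  2.63]
```

jog_arm(deltas=[[1,[0.006,0.016,0.016],[0.014,0.016,-0.034]],[1,[0.014,0.03,0.035],[0.029,0.033,-0.068]],[1,[0.029,0.041,0.058],[0.044,0.051,-0.1]],[1,[0.046,0.049,0.084],[0.06,0.069,-0.133]],[1,[0.068,0.052,0.114],[0.076,0.088,-0.164]],[1,[0.092,0.051,0.145],[0.093,0.108,-0.194]],[1,[0.12,0.043,0.18],[0.111,0.129,-0.222]],[1,[0.149,0.031,0.215],[0.13,0.15,-0.25]],[1,[0.18,0.01,0.252],[0.15,0.172,-0.275]],[1,[0.211,-0.015,0.29],[0.17,0.194,-0.299]],[1,[0.242,-0.05,0.328],[0.192,0.217,-0.321]],[1,[0.273,-0.087,0.367],[0.215,0.241,-0.342]]])

```text
t: 7.83
tool_pos: [0.4659, 0.2206, 0.3279]
tool_rot: [-1.329, 0.768, 0.785]
contact_force: [-0.7, -0.0, -1.9]
opening: 0.0573
grip_force: 75.4
```

```bash
python3 - <<'E'
from kin import *
o=log();show(o);P,e,_=fit();print(e);q0=np.array(o["q"])
R=pose(np.radians(50),False);q1,e=ik(np.array([.5,0,.42])+R.apply([0,0,H]),R,P,np.array([-.5,0,2.2,2.2,1.9,2.6]))
way([q0+(q1-q0)*s for s in np.linspace(0,1,6)],P,o)
E
```

```text
{'t': 7.833, 'q': [-0.288, -0.117, 2.15, 1.536, 1.835, 2.127], 'tool_pos': [0.466, 0.221, 0.328], 'tool_rot': [-1.329, 0.768, 0.785], 'contact_force': [-0.695, -0.029, -1.916], 'opening': 0.057, 'grip_force': 75.392}
0.00028316606621520135
d [0.0, -0.0, -0.0] [-0.0, 0.0, -0.0] tcp [0.47 0.22 0.33] wrist [ 0.46 -0.06  0.3 ] q [-0.29 -0.12  2.15  1.54  1.83  2.13]
d [0.044, -0.077, 0.061] [0.043, 0.025, -0.034] tcp [0.48 0.19 0.35] wrist [ 0.44 -0.08  0.29] q [-0.35 -0.13  2.18  1.68  1.84  2.23]
d [0.08, -0.17, 0.119] [0.088, 0.047, -0.064] tcp [0.5  0.15 0.38] wrist [ 0.43 -0.1   0.28] q [-0.4  -0.14  2.21  1.81  1.84  2.33]
d [0.104, -0.277, 0.172] [0.136, 0.065, -0.09] tcp [0.51 0.11 0.4 ] wrist [ 0.41 -0.12  0.27] q [-0.46 -0.15  2.24  1.95  1.84  2.43]
d [0.114, -0.396, 0.22] [0.186, 0.079, -0.113] tcp [0.51 0.06 0.42] wrist [ 0.39 -0.14  0.26] q [-0.52 -0.16  2.27  2.09  1.84  2.53]
d [0.108, -0.524, 0.26] [0.238, 0.088, -0.131] tcp [0.51 0.01 0.43] wrist [ 0.37 -0.15  0.25] q [-0.58 -0.16  2.3   2.23  1.84  2.63]
```

jog_arm(deltas=[[1,[0.023,-0.038,0.031],[0.021,0.013,-0.017]],[1,[0.044,-0.077,0.061],[0.043,0.025,-0.034]],[1,[0.063,-0.122,0.09],[0.065,0.036,-0.049]],[1,[0.08,-0.17,0.119],[0.088,0.047,-0.064]],[1,[0.093,-0.222,0.146],[0.112,0.056,-0.077]],[1,[0.104,-0.277,0.172],[0.136,0.065,-0.09]],[1,[0.11,-0.335,0.197],[0.161,0.072,-0.102]],[1,[0.114,-0.396,0.22],[0.186,0.079,-0.113]],[1,[0.112,-0.46,0.241],[0.212,0.084,-0.122]],[1,[0.108,-0.524,0.26],[0.238,0.088,-0.131]],[1,[0.108,-0.524,0.26],[0.238,0.088,-0.131]],[1,[0.108,-0.524,0.26],[0.238,0.088,-0.131]]])

```text
t: 8.83
tool_pos: [0.509, 0.0117, 0.4313]
tool_rot: [-0.385, 0.816, 0.81]
contact_force: [-0.1, 0.6, -0.2]
opening: 0.057
grip_force: 75.5
```

```bash
python3 - <<'E'
from kin import *
o=log();show(o)
R=Ro.from_rotvec(o["tool_rot"]);print("nominal lid dir",R.apply([np.cos(phi),0,-np.sin(phi)]))
P,_,_=fit();RR=pose(np.radians(50),False);delta(np.array([.5,0,.42])+RR.apply([0,0,H]),RR)
a=ctrl.get_image("scene")[:,:,::-1];b=ctrl.get_image("top")[:,:,::-1]
cv2.imwrite("pics/inv.png",np.hstack([cv2.resize(a[60:360,130:530],(400,300)),cv2.resize(b[140:440,180:580],(400,300))]))
cv2.imwrite("pics/inv_s.png",a)
E
```

```text
{'t': 8.833, 'q': [-0.577, -0.165, 2.298, 2.23, 1.838, 2.62], 'tool_pos': [0.509, 0.012, 0.431], 'tool_rot': [-0.385, 0.816, 0.81], 'contact_force': [-0.056, 0.6, -0.239], 'opening': 0.057, 'grip_force': 75.46}
nominal lid dir [ 0.0023928  -0.00593411 -0.99997953]
shift [0.0, -0.002, 0.002] turn [0.002, 0.001, 0.001]
```

View pics/inv.png

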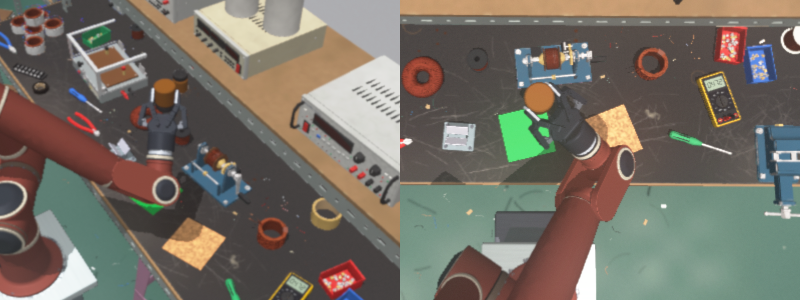

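The pot is inverted: in the top view (right half) its amber base faces up at about (539,95), and the lid is hidden beneath. I'll hold it there for over a second, then check the tilt from the images.

jog_arm(deltas=[[1,[0,-0.002,0.002],[0.002,0.001,0.001]],[1,[0,-0.002,0.002],[0.002,0.001,0.001]],[1,[0,-0.002,0.002],[0.002,0.001,0.001]],[1,[0,-0.002,0.002],[0.002,0.001,0.001]],[1,[0,-0.002,0.002],[0.002,0.001,0.001]],[1,[0,-0.002,0.002],[0.002,0.001,0.001]],[1,[0,-0.002,0.002],[0.002,0.001,0.001]],[1,[0,-0.002,0.002],[0.002,0.001,0.001]],[1,[0,-0.002,0.002],[0.002,0.001,0.001]],[1,[0,-0.002,0.002],[0.002,0.001,0.001]],[1,[0,-0.002,0.002],[0.002,0.001,0.001]],[1,[0,-0.002,0.002],[0.002,0.001,0.001]]])

```text
t: 9.93
tool_pos: [0.5091, 0.0109, 0.4349]
tool_rot: [-0.383, 0.811, 0.815]
contact_force: [0.3, 0.1, -0.7]
opening: 0.0572
grip_force: 75.5
```

```bash
python3 - <<'E'
from kin import *
o=log();show(o)
R=Ro.from_rotvec(o["tool_rot"]);ld=R.apply([np.cos(phi),0,-np.sin(phi)]);h=o["tool_pos"]-R.apply([0,0,H])
print("lid",ld,"hold",h)
def proj(n,p):
    c=ctrl.get_calibration(n);E=np.array(c["extrinsics"]);return cv2.projectPoints(np.float64(p).reshape(-1,3),cv2.Rodrigues(E[:3,:3])[0],E[:3,3],np.array(c["K"]),np.array(c["dist_coeffs"]))[0].reshape(-1,2)
t=np.linspace(0,2*np.pi,60);u=np.c_[.03*np.cos(t),.03*np.sin(t),0*t]
tops={}
for n in("top","scene"):
    im=ctrl.get_image(n)[:,:,::-1];hsv=cv2.cvtColor(im,cv2.COLOR_BGR2HSV)
    e=proj(n,h-.038*ld+u);c0=e.mean(0);m=cv2.inRange(hsv,(6,110,50),(20,255,255))
    x,y=c0.astype(int);k=np.zeros_like(m);k[y-30:y+45,x-35:x+35]=m[y-30:y+45,x-35:x+35]
    c=max(cv2.findContours(k,0,2)[0],key=cv2.contourArea)
    print(n,"expected disc",c0.round(1),e.min(0).round(1),e.max(0).round(1),"axis px",proj(n,[h-.038*ld,h+.038*ld]).round(1).tolist(),"seen",cv2.boundingRect(c),cv2.minAreaRect(c))
    cv2.imwrite(f"pics/i_{n}.png",cv2.resize(im[y-60:y+90,x-70:x+70],None,fx=2.7,fy=4/1.0*.675))
a,b=[cv2.imread(f"pics/i_{n}.png") for n in("top","scene")]
w=ctrl.get_image("wrist")[:,:,::-1].copy()
for s,col in((1,(0,0,255)),(-1,(0,255,0))):
    for p in proj("wrist",h+s*.038*ld+u):cv2.circle(w,tuple(int(v) for v in p),1,col,-1)
cv2.imwrite("pics/inv2.png",np.hstack([a,cv2.resize(w,(420,a.shape[0]))]))
E
```

```text
{'t': 9.933, 'q': [-0.576, -0.167, 2.295, 2.235, 1.839, 2.629], 'tool_pos': [0.509, 0.011, 0.435], 'tool_rot': [-0.383, 0.811, 0.815], 'contact_force': [0.303, 0.135, -0.735], 'opening': 0.057, 'grip_force': 75.483}
lid [ 4.89433479e-03 -5.05317815e-04 -9.99987895e-01] hold [ 4.99944335e-01 -9.46680168e-05  4.22840301e-01]
top expected disc [319.9 235.9] [304.5 220.9] [335.4 251.5] axis px [[319.9, 236.2], [319.6, 241.2]] seen (305, 222, 30, 32) ((319.5000305175781, 237.00003051757812), (30.405588150024414, 28.991378784179688), 45.0)
scene expected disc [294.2 143.4] [282.9 136.4] [305.2 150.6] axis px [[294.0, 143.4], [295.0, 164.8]] seen (284, 138, 34, 29) ((300.5, 152.0), (28.0, 33.0), 90.0)
```

View pics/inv2.png

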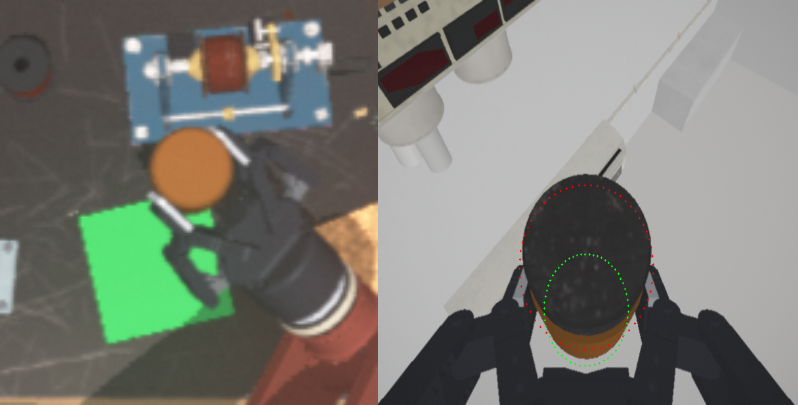

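The wrist view shows the lid and base both shifted about 10 px towards the lid relative to the model. So the pot is straight, but its base is only about 34 mm from the grasp point. It was held inverted from 8.83 s to past 9.93 s. Now I'll plan the roll over to upright above the pad.

```bash
python3 - <<'E'
from kin import *
o=ctrl.get_obs();P,e,_=fit();q0=np.array(o["q"])
R=pose(np.radians(60),True);q1,e=ik(np.array([.454,-.212,.16])+R.apply([0,0,H]),R,P,np.array([-.97,.1,2.0,.77,1.44,-.76]));print(e)
way([q0+(q1-q0)*s for s in np.linspace(0,1,25)],P,o)
E
```

```text
3.039235529911366e-13
d [-0.0, -0.0, 0.0] [-0.0, -0.0, -0.0] tcp [0.51 0.01 0.43] wrist [ 0.37 -0.15  0.25] q [-0.58 -0.17  2.3   2.24  1.84  2.63]
d [0.014, 0.001, -0.023] [-0.036, -0.016, -0.024] tcp [0.51 0.01 0.43] wrist [ 0.37 -0.16  0.26] q [-0.59 -0.16  2.28  2.17  1.83  2.49]
d [0.027, 0.0, -0.047] [-0.073, -0.034, -0.046] tcp [0.52 0.01 0.42] wrist [ 0.38 -0.17  0.26] q [-0.61 -0.15  2.27  2.11  1.82  2.36]
d [0.038, -0.002, -0.073] [-0.11, -0.052, -0.066] tcp [0.52 0.01 0.41] wrist [ 0.38 -0.18  0.26] q [-0.63 -0.15  2.26  2.05  1.81  2.23]
d [0.048, -0.007, -0.1] [-0.147, -0.073, -0.085] tcp [0.53 0.01 0.39] wrist [ 0.38 -0.19  0.27] q [-0.64 -0.14  2.24  1.99  1.8   2.09]
d [0.057, -0.013, -0.128] [-0.184, -0.094, -0.101] tcp [0.53 0.01 0.38] wrist [ 0.38 -0.2   0.27] q [-0.66 -0.13  2.23  1.93  1.79  1.96]
d [0.064, -0.022, -0.158] [-0.221, -0.117, -0.116] tcp [0.53 0.   0.37] wrist [ 0.38 -0.21  0.27] q [-0.67 -0.13  2.22  1.87  1.78  1.82]
d [0.07, -0.033, -0.188] [-0.258, -0.142, -0.129] tcp [ 0.54 -0.    0.36] wrist [ 0.38 -0.22  0.28] q [-0.69 -0.12  2.21  1.81  1.7
[... 1697 characters left out ...]
0.022, -0.363, -0.61] [-0.597, -0.621, -0.09] tcp [ 0.5  -0.13  0.19] wrist [ 0.37 -0.35  0.32] q [-0.9  -0.03  2.04  1.01  1.65 -0.06]
d [-0.043, -0.402, -0.639] [-0.6, -0.669, -0.071] tcp [ 0.49 -0.15  0.18] wrist [ 0.36 -0.36  0.32] q [-0.92 -0.02  2.03  0.95  1.64 -0.2 ]
d [-0.067, -0.442, -0.666] [-0.597, -0.718, -0.049] tcp [ 0.48 -0.17  0.17] wrist [ 0.36 -0.37  0.32] q [-0.94 -0.01  2.02  0.89  1.63 -0.33]
d [-0.092, -0.483, -0.693] [-0.588, -0.768, -0.026] tcp [ 0.47 -0.18  0.16] wrist [ 0.36 -0.38  0.32] q [-0.95 -0.01  2.    0.83  1.62 -0.47]
d [-0.12, -0.526, -0.717] [-0.572, -0.818, -0.001] tcp [ 0.46 -0.2   0.15] wrist [ 0.35 -0.39  0.33] q [-0.97  0.    1.99  0.76  1.61 -0.6 ]
```

jog_arm(deltas=[[1,[0,0,0],[0,0,0]],[1,[0,0,0],[0,0,0]],[1,[0,0,0],[0,0,0]],[1,[0.014,0.001,-0.023],[-0.036,-0.016,-0.024]],[1,[0.027,0,-0.047],[-0.073,-0.034,-0.046]],[1,[0.038,-0.002,-0.073],[-0.11,-0.052,-0.066]],[1,[0.048,-0.007,-0.1],[-0.147,-0.073,-0.085]],[1,[0.057,-0.013,-0.128],[-0.184,-0.094,-0.101]],[1,[0.064,-0.022,-0.158],[-0.221,-0.117,-0.116]],[1,[0.07,-0.033,-0.188],[-0.258,-0.142,-0.129]],[1,[0.07,-0.033,-0.188],[-0.258,-0.142,-0.129]],[1,[0.074,-0.046,-0.22],[-0.294,-0.169,-0.14]]])

```text
t: 11.08
tool_pos: [0.5387, -0.0076, 0.3478]
tool_rot: [-1.118, 0.692, -0.112]
contact_force: [-0.0, -0.6, -0.6]
opening: 0.0575
grip_force: 75.4
```

```bash
python3 - <<'E'
from kin import *
o=log();show(o);P,e,_=fit();q0=np.array(o["q"])
R=pose(np.radians(60),True);q1,e=ik(np.array([.454,-.212,.16])+R.apply([0,0,H]),R,P,np.array([-.97,.1,2.0,.77,1.44,-.76]));print(e)
way([q0+(q1-q0)*s for s in np.linspace(0,1,12)],P,o)
E
```

```text
{'t': 11.083, 'q': [-0.706, -0.104, 2.193, 1.755, 1.77, 1.571], 'tool_pos': [0.539, -0.008, 0.348], 'tool_rot': [-1.118, 0.692, -0.112], 'contact_force': [-0.025, -0.565, -0.553], 'opening': 0.058, 'grip_force': 75.386}
2.9265478929119126e-13
d [-0.0, -0.0, 0.0] [-0.0, -0.0, -0.0] tcp [ 0.54 -0.01  0.35] wrist [ 0.38 -0.23  0.28] q [-0.71 -0.1   2.19  1.76  1.77  1.57]
d [0.003, -0.022, -0.047] [-0.057, -0.034, -0.011] tcp [ 0.54 -0.02  0.33] wrist [ 0.38 -0.24  0.28] q [-0.73 -0.09  2.17  1.67  1.76  1.37]
d [0.003, -0.048, -0.095] [-0.115, -0.069, -0.017] tcp [ 0.54 -0.03  0.31] wrist [ 0.38 -0.26  0.29] q [-0.75 -0.08  2.16  1.57  1.74  1.18]
d [-0.002, -0.08, -0.144] [-0.171, -0.105, -0.018] tcp [ 0.54 -0.04  0.29] wrist [ 0.38 -0.27  0.29] q [-0.78 -0.08  2.14  1.48  1.73  0.98]
d [-0.011, -0.115, -0.193] [-0.227, -0.143, -0.013] tcp [ 0.53 -0.05  0.27] wrist [ 0.38 -0.28  0.3 ] q [-0.8  -0.07  2.12  1.39  1.71  0.78]
d [-0.023, -0.156, -0.242] [-0.28, -0.182, -0.004] tcp [ 0.53 -0.07  0.25] wrist [ 0.38 -0.3   0.3 ] q [-0.83 -0.06  2.1   1.3   1.7   0.58]
d [-0.041, -0.2, -0.289] [-0.331, -0.223, 0.012] tcp [ 0.52 -0.09  0.23] wrist [ 0.37 -0.31  0.3 ] q [-0.85 -0.05  2.08  1.21  1.68  0.39]
d [-0.062, -0.249, -0.336] [-0.378, -0.265, 0.032] tcp [ 0.51 -0.11  0.21] wrist [ 0.37 -0.33  0.31] q [-0.87 -0.04  2.06  1.12  1.67  0.19]
d [-0.088, -0.302, -0.381] [-0.421, -0.31, 0.058] tcp [ 0.5  -0.13  0.2 ] wrist [ 0.37 -0.34  0.31] q [-0.9  -0.03  2.05  1.03  1.65 -0.01]
d [-0.119, -0.358, -0.423] [-0.458, -0.356, 0.089] tcp [ 0.49 -0.15  0.18] wrist [ 0.36 -0.36  0.32] q [-0.92 -0.02  2.03  0.94  1.64 -0.21]
d [-0.154, -0.417, -0.463] [-0.49, -0.403, 0.124] tcp [ 0.48 -0.17  0.16] wrist [ 0.36 -0.37  0.32] q [-0.95 -0.01  2.01  0.85  1.62 -0.4 ]
d [-0.194, -0.48, -0.5] [-0.513, -0.453, 0.165] tcp [ 0.46 -0.2   0.15] wrist [ 0.35 -0.39  0.33] q [-0.97  0.    1.99  0.76  1.61 -0.6 ]
```

jog_arm(deltas=[[1,[0.002,-0.011,-0.023],[-0.028,-0.017,-0.006]],[1,[0.003,-0.022,-0.047],[-0.057,-0.034,-0.011]],[1,[0.003,-0.035,-0.071],[-0.086,-0.051,-0.014]],[1,[0.003,-0.048,-0.095],[-0.115,-0.069,-0.017]],[1,[0,-0.064,-0.12],[-0.143,-0.087,-0.018]],[1,[-0.002,-0.08,-0.144],[-0.171,-0.105,-0.018]],[1,[-0.006,-0.097,-0.168],[-0.199,-0.124,-0.016]],[1,[-0.011,-0.115,-0.193],[-0.227,-0.143,-0.013]],[1,[-0.017,-0.135,-0.218],[-0.254,-0.162,-0.009]],[1,[-0.023,-0.156,-0.242],[-0.28,-0.182,-0.004]],[1,[-0.032,-0.178,-0.266],[-0.306,-0.202,0.004]],[1,[-0.041,-0.2,-0.289],[-0.331,-0.223,0.012]]])

```text
t: 12.08
tool_pos: [0.5221, -0.0881, 0.2307]
tool_rot: [-1.925, -0.078, -0.856]
contact_force: [-0.5, -0.3, -1.2]
opening: 0.0575
grip_force: 75.4
```

```bash
python3 - <<'E'
from kin import *
o=log();show(o);P,e,_=fit();q0=np.array(o["q"])
R=pose(np.radians(60),True);q1,e=ik(np.array([.454,-.212,.16])+R.apply([0,0,H]),R,P,np.array([-.97,.1,2.0,.77,1.44,-.76]));print(e)
way([q0+(q1-q0)*s for s in np.linspace(0,1,6)],P,o)
E
```

```text
{'t': 12.083, 'q': [-0.85, -0.044, 2.082, 1.211, 1.683, 0.386], 'tool_pos': [0.522, -0.088, 0.231], 'tool_rot': [-1.925, -0.078, -0.856], 'contact_force': [-0.517, -0.28, -1.16], 'opening': 0.058, 'grip_force': 75.36}
3.030908857226677e-13
d [-0.0, -0.0, 0.0] [-0.0, 0.0, -0.0] tcp [ 0.52 -0.09  0.23] wrist [ 0.37 -0.31  0.3 ] q [-0.85 -0.04  2.08  1.21  1.68  0.39]
d [-0.022, -0.049, -0.046] [-0.054, -0.033, 0.02] tcp [ 0.51 -0.11  0.21] wrist [ 0.37 -0.33  0.31] q [-0.87 -0.04  2.06  1.12  1.67  0.19]
d [-0.048, -0.101, -0.09] [-0.106, -0.064, 0.046] tcp [ 0.5  -0.13  0.19] wrist [ 0.37 -0.34  0.31] q [-0.9  -0.03  2.05  1.03  1.65 -0.01]
d [-0.078, -0.157, -0.132] [-0.156, -0.095, 0.076] tcp [ 0.49 -0.15  0.18] wrist [ 0.36 -0.36  0.32] q [-0.92 -0.02  2.03  0.94  1.64 -0.21]
d [-0.113, -0.217, -0.171] [-0.202, -0.124, 0.112] tcp [ 0.48 -0.17  0.16] wrist [ 0.36 -0.37  0.32] q [-0.95 -0.01  2.01  0.85  1.62 -0.4 ]
d [-0.152, -0.279, -0.207] [-0.245, -0.153, 0.152] tcp [ 0.46 -0.2   0.15] wrist [ 0.35 -0.39  0.33] q [-0.97  0.    1.99  0.76  1.61 -0.6 ]
```

jog_arm(deltas=[[1,[-0.011,-0.024,-0.023],[-0.027,-0.016,0.01]],[1,[-0.022,-0.049,-0.046],[-0.054,-0.033,0.02]],[1,[-0.035,-0.075,-0.068],[-0.08,-0.049,0.033]],[1,[-0.048,-0.101,-0.09],[-0.106,-0.064,0.046]],[1,[-0.063,-0.129,-0.111],[-0.131,-0.08,0.061]],[1,[-0.078,-0.157,-0.132],[-0.156,-0.095,0.076]],[1,[-0.095,-0.187,-0.152],[-0.179,-0.11,0.094]],[1,[-0.113,-0.217,-0.171],[-0.202,-0.124,0.112]],[1,[-0.132,-0.248,-0.189],[-0.224,-0.139,0.132]],[1,[-0.152,-0.279,-0.207],[-0.245,-0.153,0.152]],[1,[-0.152,-0.279,-0.207],[-0.245,-0.153,0.152]],[1,[-0.152,-0.279,-0.207],[-0.245,-0.153,0.152]]])

```text
t: 13.08
tool_pos: [0.4617, -0.1992, 0.1488]
tool_rot: [-2.181, -1.249, -1.015]
contact_force: [-0.5, -0.1, -1.5]
opening: 0.0572
grip_force: 75.3
```

```bash
python3 - <<'E'
from kin import *
o=log();show(o)
R=Ro.from_rotvec(o["tool_rot"]);print("hold",o["tool_pos"]-R.apply([0,0,H]),"lid",R.apply([np.cos(phi),0,-np.sin(phi)]))
RR=pose(np.radians(60),True);delta(np.array([.454,-.212,.16])+RR.apply([0,0,H]),RR)
a=ctrl.get_image("scene")[:,:,::-1];b=ctrl.get_image("top")[:,:,::-1]
cv2.imwrite("pics/up.png",np.hstack([cv2.resize(a[170:320,220:420],(400,300),interpolation=2),cv2.resize(b[200:350,320:520],(400,300),interpolation=2)]))
E
```

```text
{'t': 13.083, 'q': [-0.969, 0.002, 1.989, 0.765, 1.612, -0.594], 'tool_pos': [0.462, -0.199, 0.149], 'tool_rot': [-2.181, -1.249, -1.015], 'contact_force': [-0.535, -0.135, -1.465], 'opening': 0.057, 'grip_force': 75.262}
hold [ 0.45458056 -0.21162716  0.16080784] lid [ 0.00490364 -0.00571671  0.99997164]
shift [-0.001, -0.001, -0.002] turn [-0.002, -0.002, 0.001]
```

View pics/up.png

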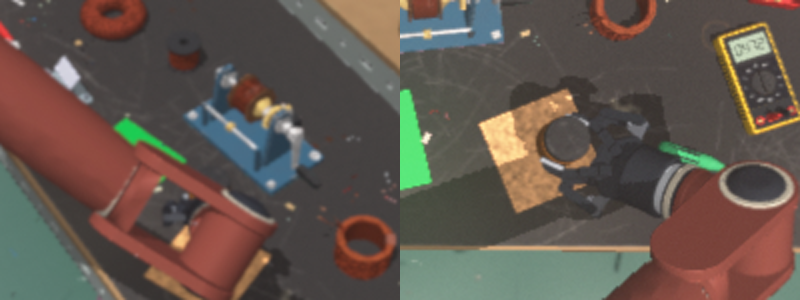

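The pot is upright over the cork pad (lid at about (568,137) in the right half, pad around it). The screwdriver is clear of the wrist. I'll descend most of the way, then creep down.

jog_arm(deltas=[[1,[0,0,-0.03],[-0.002,-0.002,0.001]],[1,[0,0,-0.06],[-0.002,-0.002,0.001]],[1,[0,0,-0.1],[-0.002,-0.002,0.001]],[1,[0,0,-0.14],[-0.002,-0.002,0.001]],[1,[0,0,-0.18],[-0.002,-0.002,0.001]],[1,[0,0,-0.21],[-0.002,-0.002,0.001]],[1,[0,0,-0.235],[-0.002,-0.002,0.001]],[1,[0,0,-0.25],[-0.002,-0.002,0.001]],[1,[0,0,-0.26],[-0.002,-0.002,0.001]],[1,[0,0,-0.265],[-0.002,-0.002,0.001]],[1,[0,0,-0.265],[-0.002,-0.002,0.001]],[1,[0,0,-0.265],[-0.002,-0.002,0.001]]])

```text
t: 14.18
tool_pos: [0.4618, -0.1995, 0.043]
tool_rot: [-2.181, -1.264, -1.018]
contact_force: [0.3, -1.4, -1.4]
opening: 0.0575
grip_force: 75.2
```

jog_arm(deltas=[[1,[0,0,-0.003],[0,0,0]],[1,[0,0,-0.006],[0,0,0]],[1,[0,0,-0.01],[0,0,0]],[1,[0,0,-0.013],[0,0,0]],[1,[0,0,-0.016],[0,0,0]],[1,[0,0,-0.02],[0,0,0]],[1,[0,0,-0.02],[0,0,0]],[1,[0,0,-0.02],[0,0,0]]])

```text
t: 14.85
tool_pos: [0.4614, -0.199, 0.0344]
tool_rot: [-2.18, -1.263, -1.017]
contact_force: [-1.4, -0.3, -1.4]
opening: 0.0575
grip_force: 75.3
```

```bash
python3 - <<'E'
from kin import *
o=log();show(o)
R=Ro.from_rotvec(o["tool_rot"]);print("hold",o["tool_pos"]-R.apply([0,0,H]),"lid",R.apply([np.cos(phi),0,-np.sin(phi)]))
E
```

```text
{'t': 14.85, 'q': [-0.968, 0.203, 2.009, 0.77, 1.449, -0.757], 'tool_pos': [0.461, -0.199, 0.034], 'tool_rot': [-2.18, -1.263, -1.017], 'contact_force': [-1.421, -0.305, -1.378], 'opening': 0.058, 'grip_force': 75.259}
hold [ 0.45426017 -0.21139487  0.04640419] lid [-0.00176913  0.00209641  0.99999624]
```

jog_arm(deltas=[[1,[0,0,-0.002],[0,0,0]],[1,[0,0,-0.004],[0,0,0]],[1,[0,0,-0.006],[0,0,0]],[1,[0,0,-0.008],[0,0,0]],[1,[0,0,-0.01],[0,0,0]],[1,[0,0,-0.01],[0,0,0]]])

```text
t: 15.35
tool_pos: [0.4614, -0.199, 0.0303]
tool_rot: [-2.18, -1.263, -1.017]
contact_force: [0.3, -0.1, -2.4]
opening: 0.057
grip_force: 75.3
```

jog_arm(deltas=[[1,[0,0,-0.002],[0,0,0]],[1,[0,0,-0.004],[0,0,0]],[1,[0,0,-0.005],[0,0,0]],[1,[0,0,-0.005],[0,0,0]]])

```text
t: 15.68
tool_pos: [0.4614, -0.199, 0.0284]
tool_rot: [-2.181, -1.263, -1.017]
contact_force: [0.1, -0.4, -1.5]
opening: 0.0576
grip_force: 75.3
```

jog_arm(deltas=[[1,[0,0,-0.002],[0,0,0]],[1,[0,0,-0.003],[0,0,0]],[1,[0,0,-0.003],[0,0,0]]])

```text
t: 15.93
tool_pos: [0.4614, -0.199, 0.0272]
tool_rot: [-2.181, -1.263, -1.017]
contact_force: [-0.2, -0.0, -1.1]
opening: 0.0573
grip_force: 75.3
```

jog_arm(deltas=[[1,[0,0,-0.002],[0,0,0]],[1,[0,0,-0.003],[0,0,0]],[1,[0,0,-0.003],[0,0,0]]])

```text
t: 16.18
tool_pos: [0.4614, -0.199, 0.026]
tool_rot: [-2.181, -1.263, -1.017]
contact_force: [-0.2, -1.0, -1.3]
opening: 0.0571
grip_force: 75.3
```

jog_arm(deltas=[[1,[0,0,-0.002],[0,0,0]],[1,[0,0,-0.003],[0,0,0]],[1,[0,0,-0.003],[0,0,0]]])

```text
t: 16.43
tool_pos: [0.4614, -0.199, 0.0248]
tool_rot: [-2.181, -1.263, -1.017]
contact_force: [-1.1, 0.0, -1.2]
opening: 0.0575
grip_force: 75.3
```

jog_arm(deltas=[[1,[0,0,-0.002],[0,0,0]],[1,[0,0,-0.003],[0,0,0]],[1,[0,0,-0.003],[0,0,0]]])

```text
t: 16.68
tool_pos: [0.4614, -0.1991, 0.0236]
tool_rot: [-2.181, -1.263, -1.017]
contact_force: [-0.2, 0.7, -2.0]
opening: 0.0576
grip_force: 75.3
```

jog_arm(deltas=[[1,[0,0,-0.002],[0,0,0]],[1,[0,0,-0.003],[0,0,0]],[1,[0,0,-0.003],[0,0,0]]])

```text
t: 16.93
tool_pos: [0.4615, -0.1992, 0.0229]
tool_rot: [-2.18, -1.264, -1.018]
contact_force: [-1.4, 0.2, 1.9]
opening: 0.0575
grip_force: 75.6
```

jog_arm(deltas=[[1,[0,0,-0.002],[0,0,0]],[1,[0,0,-0.003],[0,0,0]],[1,[0,0,-0.003],[0,0,0]]])

```text
t: 17.18
tool_pos: [0.4615, -0.1993, 0.0228]
tool_rot: [-2.178, -1.264, -1.019]
contact_force: [-6.1, -0.5, 7.6]
opening: 0.0574
grip_force: 76.3
```

Contact was felt at about 9 N. I'll relax the grip so the pot settles, then open.

jog_arm(deltas=[[1,[0,0,0.001],[0,0,0]],[1,[0,0,0.001],[0,0,0]],[1,[0,0,0.001],[0,0,0]],[1,[0,0,0.001],[0,0,0]]], squeeze=20)

```text
t: 17.52
tool_pos: [0.4615, -0.1993, 0.0228]
tool_rot: [-2.179, -1.264, -1.019]
contact_force: [-4.8, -1.2, 5.3]
opening: 0.0573
grip_force: 76.1
```

```bash
python3 - <<'E'
from kin import *
o=log();show(o);print(o["wrist_torque"])
w=ctrl.get_image("wrist")[:,:,::-1];b=ctrl.get_image("top")[:,:,::-1]
cv2.imwrite("pics/down.png",np.hstack([cv2.resize(w,(480,360)),cv2.resize(b[220:320,340:428],(317,360),interpolation=2)]))
E
```

```text
{'t': 17.517, 'q': [-0.969, 0.228, 2.006, 0.773, 1.435, -0.774], 'tool_pos': [0.462, -0.199, 0.023], 'tool_rot': [-2.179, -1.264, -1.019], 'contact_force': [-4.788, -1.201, 5.323], 'opening': 0.057, 'grip_force': 76.083}
[0.33499272 0.3224539  0.41151426]
```

View pics/down.png

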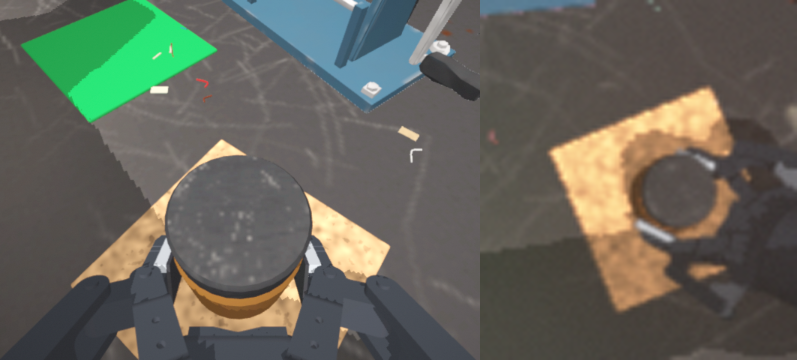

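The pot stands well inside the cork pad, upright between the fingers. I'll open slowly now.

jog_arm(deltas=[[-0.3,[0,0,0],[0,0,0]],[-0.36,[0,0,0],[0,0,0]],[-0.42,[0,0,0],[0,0,0]],[-0.5,[0,0,0],[0,0,0]],[-0.6,[0,0,0],[0,0,0]],[-0.8,[0,0,0],[0,0,0]],[-1,[0,0,0],[0,0,0]],[-1,[0,0,0],[0,0,0]],[-1,[0,0,0],[0,0,0]],[-1,[0,0,0],[0,0,0]]])

```text
t: 18.45
tool_pos: [0.4615, -0.1991, 0.0216]
tool_rot: [-2.181, -1.264, -1.018]
contact_force: [0.0, 0.5, 0.3]
opening: 0.0856
grip_force: 0.0
```

```bash
python3 - <<'E'
from kin import *
o=log();show(o)
z=Ro.from_rotvec(o["tool_rot"]).apply([0,0,1]);print("back 0.15:",(-z*.15/.4).round(3))
E
```

```text
{'t': 18.45, 'q': [-0.968, 0.229, 2.007, 0.772, 1.432, -0.774], 'tool_pos': [0.461, -0.199, 0.022], 'tool_rot': [-2.181, -1.264, -1.018], 'contact_force': [0.04, 0.487, 0.277], 'opening': 0.086, 'grip_force': 0.0}
back 0.15: [-0.144 -0.248  0.241]
```

jog_arm(deltas=[[-1,[-0.007,-0.012,0.012],[0,0,0]],[-1,[-0.02,-0.035,0.034],[0,0,0]],[-1,[-0.036,-0.062,0.06],[0,0,0]],[-1,[-0.055,-0.095,0.092],[0,0,0]],[-1,[-0.076,-0.13,0.127],[0,0,0]],[-1,[-0.097,-0.167,0.162],[0,0,0]],[-1,[-0.116,-0.2,0.194],[0,0,0]],[-1,[-0.132,-0.228,0.221],[0,0,0]],[-1,[-0.144,-0.248,0.241],[0,0,0]],[-1,[-0.144,-0.248,0.35],[0,0,0]],[-1,[-0.144,-0.248,0.35],[0,0,0]],[-1,[-0.144,-0.248,0.35],[0,0,0]]])

```text
t: 19.45
tool_pos: [0.4043, -0.3005, 0.1647]
tool_rot: [-2.185, -1.269, -1.019]
contact_force: [-0.1, -0.3, 0.2]
opening: 0.0853
grip_force: 0.0
```

```bash
python3 - <<'E'
from kin import *
o=log();show(o)
w=ctrl.get_image("wrist")[:,:,::-1];b=ctrl.get_image("top")[:,:,::-1]
cv2.imwrite("pics/fin.png",np.hstack([cv2.resize(w,(400,300)),cv2.resize(b[160:340,180:500],(400,300),interpolation=2)]))
E
```

```text
{'t': 19.45, 'q': [-1.153, 0.08, 1.876, 0.68, 1.742, -0.712], 'tool_pos': [0.404, -0.301, 0.165], 'tool_rot': [-2.185, -1.269, -1.019], 'contact_force': [-0.068, -0.325, 0.248], 'opening': 0.085, 'grip_force': 0.0}
```

View pics/fin.png

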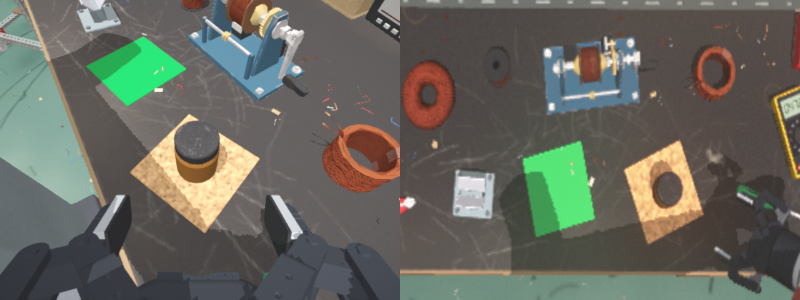

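The pot stands upright near the middle of the cork pad, clear of the gripper (left half about (197,150), right half about (668,188)). The other objects are where they were, so I'm handing the job in.

```bash
python3 -c "
from station import ctrl
print(ctrl.finish_job())"
```

```text
the job is handed in; nothing more can be done
None
```

The varnish pot was held upside down for over a second, then stood upright near the middle of the cork pad and released, and the job was handed in at about 19.5 s with nothing else seen to have moved.

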